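# Hang a parts hanger on the cleaning line's transport rail

## Task

Pick up the steel parts hanger by its red grip, lift its hook over the anti-jump lip of the transport rail and lower it gently until the nose stands in the channel behind the lip, then slide it along the rail until it drops fully home into any notch of the black bar, and let go so that it hangs there upright and still. Never bear down hard on the rail or bang against it, and leave the jar, bottle, papers and gauge where they are.

Things in the scene. Friction and masses are not known exactly. Their poses are not given: they have to be found in the camera images.
- hanger: Loose steel hanger, 0.3 to 0.55 kg, standing upright on its tray at the start. Origin: underside of the tray, straight below nose and grip; z up. Tray 60 x 90 x 22 mm (x, y, z) with watch cases, centred 7 mm ahead (+x). Its C-shaped hook opens to +x and goes round the rail from the front. Centre of mass straight below the nose: let go, it hangs upright. 215 mm high.
- nose (a point): Middle of the flat underside of the hook's nose, at (0, 0, 135) mm in the hanger's frame, axes as the hanger's. The nose is 10 mm (x) by 14 mm (y), its tip free for 26 mm under the upper arm.
- grip (a point): Middle of the red grip block on top of the hook, at (0, 0, 195) mm in the hanger's frame; block 24 x 16 x 46 mm (x, y, z), from 169 to 215 mm up. Take it from above across its 16 mm (along y).
- rail: Fixed transport rail, 500 mm long along its y, on posts under it at y = -235 and 235 mm. Origin on the bench below its middle. Its front, with the lip, faces its -x (towards the robot): hang the hanger with its axes along the rail's axes. Drip tray below, 100 mm deep (x), 16 mm high. A motor stands behind the -y end (y below -240 mm), 310 mm high.
- rail_mid (a point): Middle of the rail's channel at the level of the black bar's top, 200 mm above the bench; axes as the rail's. The slippery bar stands still. Notches cross it every 120 mm along y: 8 mm deep, 18 mm wide at the yellow bottom, chamfered to 22 mm at the mouth. Where they stand changes each run and is not measured: feel for one. Use those within 150 mm of the middle.
- bell_jar: Glass bell jar, 90 mm across, 105 mm high; origin under its centre. Leave alone.
- bottle: Green glass bottle with flat stopper, 66 mm across, 118 mm high; origin under its centre. Leave alone.
- papers: Stack of papers 85 x 85 x 34 mm; origin under its centre. Leave alone.
- gauge: Dial gauge on a stand, base 85 x 85 mm, 152 mm high; origin under its base. Leave alone.
- spine (a point): Middle of the hook's spine, an 8 mm square upright bar at (-40, 0, 117) mm in the hanger's frame. The upper arm (161 to 169 mm up) joins it to nose and grip, the lower arm (65 to 73 mm up) joins it to an 8 mm bar that rises from the tray on the origin's line. The rail goes between nose and lower arm.
- lip (a point): Middle of the top edge of the front anti-jump lip, 9.5 mm in front of rail_mid and 14 mm above it. Lip 3 mm thick. The channel behind it is 16 mm wide; its back wall tops out 12 mm above the bar. Channel and the profile behind reach 20 mm below the bar's top. Nose on the bar: 14 mm below the lip's top; home in a notch: 22 mm. More than 25 N of hanger on rail is too hard.

How it is judged (in metres and radians):
On the way, in this order (a step that is already met when the one before it is completed fails the run):
1. the hanger is lifted clear of the bench (height (world z) of hanger above 0.05 m), for 0.2 s.
2. the hook's nose is lowered behind the lip, into the channel (x of nose in the frame of rail_mid between -0.007 and 0.007 m and y of nose in the frame of rail_mid between -0.16 and 0.16 m and z of nose in the frame of rail_mid below 0.01 m).
At the end, for the whole second after the job is handed in: The nose is in the channel within 160 mm of the rail's middle, home in a notch (6 mm or more below the bar's top); the hanger hangs on the rail, upright within 0.1 rad, released, still but for a faint sway (0.08 m/s, 0.6 rad/s); jar, bottle, papers and gauge within 15 mm of their places (x of nose in the frame of rail_mid between -0.006 and 0.006 m and y of nose in the frame of rail_mid between -0.16 and 0.16 m and z of nose in the frame of rail_mid below -0.006 m and angle between hanger's own z axis and vertical below 0.1 rad and contact force between hanger and rail above 1 N and linear speed of hanger below 0.08 m/s and angular speed of hanger below 0.6 rad/s and distance of each of bell_jar, bottle, papers, gauge from where it was at the start of the episode below 0.015 m); the robot touches nothing.
It fails at once if the hanger bears or knocks on the rail with more than 25 N (contact force between hanger and rail above 25 N).
It fails at once if the jar, bottle, papers or gauge is moved by more than 20 mm (distance of any of bell_jar, bottle, papers, gauge from where it was at the start of the episode above 0.02 m).
It also fails if it takes over 67 s, if anything falls off the work surface, if the arm or the gripper's body presses on something with over 40 N, if the wrist force passes 120 N, or if a joint passes its speed limit or range.

## Robot

A 6-joint arm with a two-finger parallel gripper is mounted at the origin on the work surface. World frame = base frame: x ahead of the robot, y to its left, z up, the work surface at z = 0. Lengths are in mm, angles in degrees, forces in N, time in s.
With the tool pointing down it reaches from about 325 to 775 mm from the base axis. Payload 5.5 kg.
Tool frame: the origin (TCP) lies on the centre line of the jaws, within the pads' length; the fingertips stand 11 mm ahead of it and the grasp point (between the pads) lies 8 mm behind it; z points along the fingers, y is the direction in which the jaws open and shut (so a half turn about z gives the same grasp; the last joint's range is limited). The gripper opens to 88 mm and grips with 3 to 60 N. Pads are 20 mm wide; open, the fingers measure 115 mm over their backs; the gripper's body (75 mm by 178 mm) begins 61 mm behind the grasp point.
Start: joints at [-76.988, 5.22, 70.514, -0, 104.267, -3.249], TCP at [168.003, -576.013, 212.131] pointing down, gripper open.
Joint ranges: [-164.24, 164.24], [-49.07, 125.15], [9.68, 141.18], [-86.29, 266.29], [3.28, 154.24], [-151.56, 151.56]. Speed limits (degrees/s): [147.25, 147.25, 172.46, 180, 180, 180].

## Interface

Orientations are given as [roll, pitch, yaw] about the fixed x, y, z axes, in that order (R = Rz(yaw) Ry(pitch) Rx(roll)).
In Python, from workcell import arm gives the robot as it stands.
- The arm moves only by the shell command python3 -m pendant 'ROWS' [FORCE]. ROWS is JSON, a list of rows, each a list of 3 entries, a list of its own where there are three numbers: the finger opening in m, from 0 to 0.0878, then the shift along the world's x, y, z in m, then the turn, a rotation vector about the world's x, y, z in degrees. A call has 1 to 20 rows; each row is the pose to reach, as a shift and turn from the pose commanded when the call began; what a row does not reach only later rows make up. A row lasts 1/10 s, in which the tool goes at most 50 mm and 8.59 degrees, less where a joint would pass 70% of its speed; a pose out of reach is approached as far as the arm can. A call with a gripper value outside its range is refused whole. The fingers move at their own pace and stop on an object; FORCE is the grip in N (left out, the last holds). Time passes only in rows, so rows that repeat a pose let the fingers close. It gives the time, the measured TCP pose, the force and the opening at its end, in the units of the state.
- arm.observe(): the state, without advancing time (a new reading comes with each control period).
- arm.capture(name): name is "scene" or "side" or "wrist"; returns a dict with "frame" (480x640x3 uint8, red, green, blue), "range_z" (480x640 float32, mm along the optical axis (not along the pixel's ray), 0 where there is no reading), "fx", "fy", "cx", "cy" (pixels), "rvec" (rotation vector, rad) and "tvec" (3), from world to camera coordinates, as OpenCV has them. Camera axes: x right, y down, z forward; pixel columns grow to the right and rows downward; lengths in mm; the calibration is good to about 2 mm. A picture is of the moment at which its call begins.
- arm.close_job(): hands the job in, once; it reports no verdict.
The state is a dict: "time_s": time; "joints": joint angles; "qd": joint speeds; "effort": joint torques, N m; "eef_pos": TCP position; "orientation": TCP orientation; "force": force on the tool from outside, world axes, zero at the start; "wrist_torque": the same for the moment, N m; "width": opening from 0.0 (shut) to 1.0 (fully open).
Only numpy, scipy, OpenCV 4.12 (cv2) and the standard library are available. Lean on these libraries where they do the work, as an engineer would, in place of code of your own. Each camera call takes 0.05 s, during which the arm holds its last target. There are 200 camera calls.

## Working session

There is one attempt and no reset: what is moved stays moved. The work goes in short steps, Python scripts to look and compute and a shell command to move; the robot and the scene stay as the last step left them, time stands still between calls to the robot, and variables do not carry over. Pictures are saved under pics/ and viewed, about 8 in all and at most 12, crops included, and the job is handed in when it is done.

```bash
mkdir -p pics; cat > h.py <<'E'
import numpy as np, cv2
from workcell import arm
def cap(n,save=None):
    c=arm.capture(n)
    c['R']=cv2.Rodrigues(np.array(c['rvec'],float))[0]; c['t']=np.array(c['tvec'],float).ravel()
    if save: cv2.imwrite('pics/'+save,c['frame'][:,:,::-1])
    return c
def cloud(c):
    v,u=np.mgrid[:480,:640]; z=c['range_z'].astype(float)
    P=np.stack([(u-c['cx'])/c['fx']*z,(v-c['cy'])/c['fy']*z,z],-1)
    return (P-c['t'])@c['R']   # world, 480x640x3
E
python3 - <<'E'
from h import *
for n in('scene','side'):
    c=cap(n,n+'0.png'); np.savez(n+'0.npz',P=cloud(c),f=c['frame'],z=c['range_z'])
    print(n,c['fx'],(-c['R'].T@c['t']).round())
print(arm.observe())
E
```

```text
scene 523.0428694229347 [1199. -798.  870.]
side 477.1846437961391 [ -1. 577. 984.]
{'time_s': 0.1, 'joints': array([-7.69882342e+01,  5.25822931e+00,  7.05713786e+01,  3.27966240e-03,
        1.04267271e+02, -3.25003836e+00]), 'qd': array([ 0.00894997,  0.00044323, -0.21369411, -0.00633735, -0.01054853,
       -0.03051191]), 'effort': array([ 2.91403543e-03, -4.47856486e+01, -4.07569849e+01,  7.01408694e-02,
        2.84214760e-02, -1.24570565e-04]), 'eef_pos': array([ 167.95931636, -575.73240135,  211.16137228]), 'orientation': array([-1.79903457e+02, -8.66715990e-03,  1.62626024e+01]), 'force': array([-0.65115432, -0.81130064, -0.25830898]), 'wrist_torque': array([-0.00680072,  0.01760936,  0.02471151]), 'width': 1.003856147305526}
```

View pics/scene0.png

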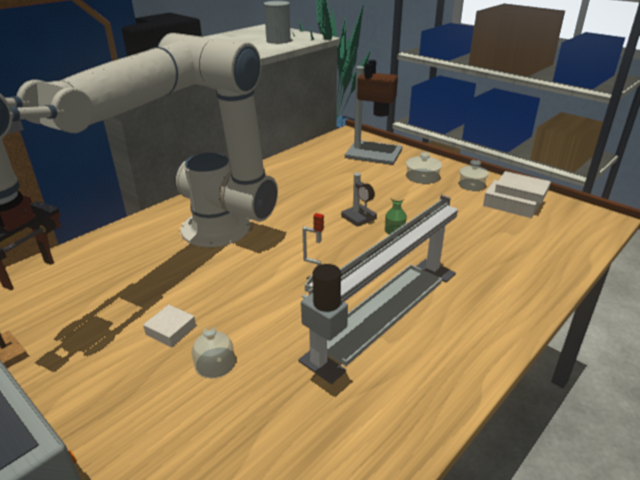

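View pics/side0.png

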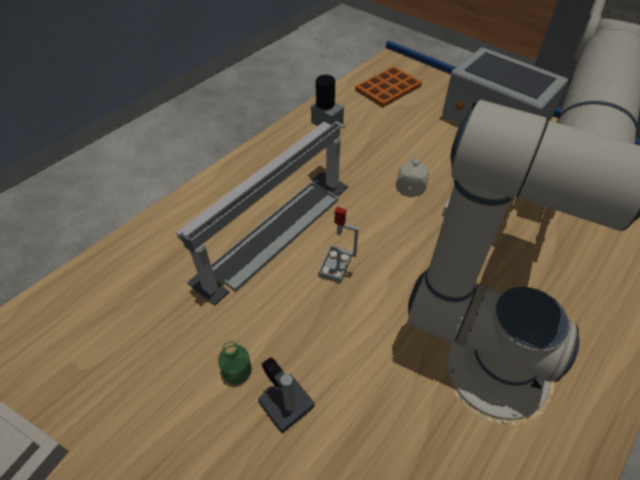

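The scene picture shows the red grip at (319,222) and the rail from (325,290) to (450,210). In the side picture the grip is at (340,216), the tray at (337,265) and the rail from (185,237) to (340,125). Next I measure the hanger and the rail.

```bash
python3 - <<'E'
from h import *
for n in('scene','side'):
    d=np.load(n+'0.npz'); P=d['P']; f=d['f'].astype(int); ok=d['z']>0
    red=(f[...,0]>120)&(f[...,1]<60)&(f[...,2]<60)&ok&(P[...,2]>120)&(P[...,2]<240)&(P[...,0]>200)&(P[...,0]<700)
    q=P[red]; print(n,'red',len(q),np.median(q,0).round(1),np.percentile(q,[3,97],axis=0).round(1))
    top=q[q[:,2]>np.percentile(q[:,2],97)-3]; 
    print(' rect top',len(top),cv2.minAreaRect(top[:,:2].astype(np.float32)))
    # rail: high points
    m=ok&(P[...,2]>196)&(P[...,2]<222)&(P[...,0]>320)&(P[...,0]<800)&(abs(P[...,1])<450)
    m&=~cv2.dilate(red.astype(np.uint8),np.ones((15,15))).astype(bool)
    nl,lab,st,_=cv2.connectedComponentsWithStats(m.astype(np.uint8),connectivity=8)
    for i in range(1,nl):
        if st[i,4]>60:
            q=P[lab==i]; print(' comp',st[i],q.mean(0).round(1),np.percentile(q[:,2],[5,50,95]).round(1),cv2.minAreaRect(q[:,:2].astype(np.float32)))
    # hanger region points low (tray)
    cxy=np.median(P[red],0)
    near=ok&(np.hypot(P[...,0]-cxy[0],P[...,1]-cxy[1])<70)
    for lo,hi in((17,40),(80,158)):
        q=P[near&(P[...,2]>lo)&(P[...,2]<hi)]
        if len(q)>10: print(' z',lo,hi,len(q),q.mean(0).round(1),cv2.minAreaRect(q[:,:2].astype(np.float32)))
    big=cv2.resize(d['f'][180:320,290:430] if n=='scene' else d['f'][180:300,270:400],None,fx=4,fy=4)
    cv2.imwrite(f'pics/{n}_crop.png',big[:,:,::-1])
E
```

```text
scene red 23 [438.   10.5 213.6] [[426.8   4.4 210.2]
 [445.6  16.9 216. ]]
 rect top 16 ((437.6581115722656, 9.086015701293945), (19.182273864746094, 11.323997497558594), 27.21404266357422)
 comp [ 340  196  118  102 3013] [645.4  46.5 204.5] [198.  204.  212.5] ((644.3389892578125, 56.10108947753906), (57.209678649902344, 467.866455078125), 0.7430405616760254)
 comp [301 307  47  28 479] [ 702.2 -259.   208.8] [197.1 208.9 220.3] ((700.389404296875, -260.1492614746094), (88.52709197998047, 45.379817962646484), 36.76262664794922)
 z 17 40 33 [429.  -23.3  20.1] ((424.4972229003906, -20.539833068847656), (18.286895751953125, 49.58510208129883), 43.54448318481445)
 z 80 158 134 [4.109e+02 1.000e-01 1.269e+02] ((418.573486328125, 1.9323310852050781), (51.28939437866211, 22.434812545776367), 29.70309066772461)
side red 23 [434.3  12.4 213.8] [[427.3   7.2 210.8]
 [444.5  17.7 216.5]]
 rect top 12 ((436.2537841796875, 13.922351837158203), (11.703658103942871, 7.022860050201416), 70.48857879638672)
 comp [ 176  110  169  139 3853] [639.8  45.2 205.4] [198.1 204.7 213.9] ((664.6220703125, 13.4185791015625), (105.28716278076172, 556.45263671875), 0.7399920225143433)
 z 17 40 183 [437.3  22.9  21.6] ((439.21063232421875, 17.376445770263672), (61.14142990112305, 94.37950897216797), 19.965864181518555)
 z 80 158 124 [404.4   7.4 128.9] ((413.554931640625, 7.1336164474487305), (48.89668273925781, 14.617405891418457), 22.638214111328125)
```

```bash
python3 - <<'E'
from h import *
for n in('scene','side'):
    d=np.load(n+'0.npz'); P=d['P']; f=d['f'].astype(int); ok=d['z']>0
    m=ok&(P[...,2]>170)&(P[...,2]<222)&(P[...,0]>590)&(P[...,0]<700)
    # per y slice: cross-section x,z
    for y in range(-160,260,60):
        q=P[m&(abs(P[...,1]-y)<8)]
        hi=q[q[:,2]>209.5]
        print(n,y,len(q),'x',q[:,0].min().round(1),q[:,0].max().round(1),'hi',len(hi),np.percentile(hi[:,0],[5,50,95]).round(1) if len(hi) else '')
    if n=='side':
        q=P[m&(abs(P[...,1]-20)<5)]; q=q[np.argsort(q[:,0])]; print(q[::3,[0,2]].round(0).tolist())
    q=P[m]; print('y ext',np.percentile(q[:,1],[0.2,99.8]).round(1))
    # spine
    near=ok&(np.hypot(P[...,0]-436,P[...,1]-11)<60)
    for lo,hi in ((80,105),(105,130),(130,155)):
        q=P[near&(P[...,2]>lo)&(P[...,2]<hi)]; q=q[np.hypot(q[:,0]-436,q[:,1]-11)>30]
        print('spine',lo,len(q),np.median(q,0).round(1))
E
```

```text
scene -160 81 x 652.1 674.2 hi 0 
scene -100 167 x 620.0 674.7 hi 15 [621.6 623.5 641.6]
scene -40 155 x 618.7 673.1 hi 23 [621.1 624.2 642. ]
scene 20 146 x 619.2 673.2 hi 21 [619.4 622.4 642.5]
scene 80 124 x 617.8 671.4 hi 13 [618.  621.3 640.3]
scene 140 115 x 617.0 671.5 hi 16 [618.3 620.6 639.5]
scene 200 103 x 615.1 670.0 hi 14 [616.3 620.1 638. ]
y ext [-271.2 1934.6]
spine 80 32 [399.7  -4.   91.1]
spine 105 24 [398.5  -4.1 116.5]
spine 130 33 [398.9  -4.5 143.2]
side -160 111 x 617.0 671.6 hi 15 [618.6 621.  641. ]
side -100 125 x 616.1 671.1 hi 16 [617.4 619.  639.1]
side -40 126 x 615.8 669.4 hi 16 [616.7 619.1 639. ]
side 20 137 x 614.4 668.3 hi 18 [615.7 620.  637.3]
side 80 148 x 613.9 669.2 hi 25 [614.2 618.2 637.4]
side 140 162 x 612.6 666.4 hi 22 [614.6 617.9 635. ]
side 200 171 x 611.9 665.9 hi 25 [613.4 615.8 636.2]
[[614.0, 199.0], [616.0, 215.0], [616.0, 188.0], [616.0, 213.0], [617.0, 204.0], [617.0, 186.0], [617.0, 200.0], [617.0, 188.0], [617.0, 194.0], [618.0, 181.0], [618.0, 199.0], [619.0, 183.0], [619.0, 209.0], [630.0, 202.0], [634.0, 214.0], [635.0, 204.0], [636.0, 198.0], [637.0, 205.0], [637.0, 201.0], [637.0, 199.0], [640.0, 210.0], [648.0, 204.0], [649.0, 205.0], [651.0, 201.0], [653.0, 204.0], [655.0, 203.0], [660.0, 205.0], [663.0, 204.0], [666.0, 202.0], [667.0, 203.0]]
y ext [-261.1  290.5]
spine 80 26 [392.9   3.5  94.8]
spine 105 25 [392.3   3.3 119.2]
spine 130 28 [393.3   3.6 141.3]
```

Rail yaw is about +0.8°, its channel lies near x≈628 at y=20, and its middle is near y≈40. The hanger's yaw is 16–20°, with the grip at about (436,11). I move above it to look with the wrist camera.

```bash
python3 -m pendant '[[0.06,[0,0,0.05],[0,0,0]],[0.06,[0,0,0.1],[0,0,0]],[0.06,[0.02,0.04,0.14],[0,0,0]],[0.06,[0.04,0.08,0.16],[0,0,0]],[0.06,[0.06,0.125,0.16],[0,0,0]],[0.06,[0.08,0.17,0.16],[0,0,0]],[0.06,[0.1,0.215,0.16],[0,0,0]],[0.06,[0.12,0.26,0.16],[0,0,0]],[0.06,[0.14,0.305,0.16],[0,0,0]],[0.06,[0.16,0.35,0.16],[0,0,0]],[0.06,[0.18,0.395,0.16],[0,0,0]],[0.06,[0.2,0.44,0.16],[0,0,0]],[0.06,[0.22,0.48,0.16],[0,0,0]],[0.06,[0.24,0.525,0.16],[0,0,2]],[0.06,[0.255,0.56,0.16],[0,0,2]],[0.06,[0.268,0.587,0.16],[0,0,2]],[0.06,[0.268,0.587,0.16],[0,0,2]],[0.06,[0.268,0.587,0.16],[0,0,2]]]' 20
python3 - <<'E'
from h import *
c=cap('wrist','w1.png'); P=cloud(c); f=c['frame'].astype(int); ok=c['range_z']>0
print(arm.observe()['eef_pos'],arm.observe()['orientation'],(-c['R'].T@c['t']).round())
red=(f[...,0]>100)&(f[...,1]<60)&(f[...,2]<60)&ok&(P[...,2]>160)&(P[...,2]<225)
q=P[red];t=q[q[:,2]>211]
print(len(q),len(t),t.mean(0),cv2.minAreaRect(t[:,:2].astype(np.float32)))
m=ok&(np.hypot(P[...,0]-436,P[...,1]-11)<85)&(P[...,2]>12)&(P[...,2]<40)
print('tray',m.sum(),cv2.minAreaRect(P[m][:,:2].astype(np.float32)))
np.savez('w1.npz',P=P,f=c['frame'],ok=ok)
E
```

```text
time_s: 1.9
eef_pos: [435.9, 11.2, 371.6]
orientation: [-180.0, 0.1, 18.3]
force: [0.7, -0.1, -1.1]
width: 0.683
[435.78631785  10.55959067 371.96261269] [1.79991617e+02 3.88824821e-02 1.82639015e+01] [505.  34. 544.]
0 0 [nan nan nan] ((0.0, 0.0), (0.0, 0.0), 0.0)
tray 904 ((440.7831115722656, 14.944244384765625), (60.332176208496094, 90.10926818847656), 20.05038833618164)<stdin>:6: RuntimeWarning: Mean of empty slice.
  ret = um.true_divide(
```

View pics/w1.png

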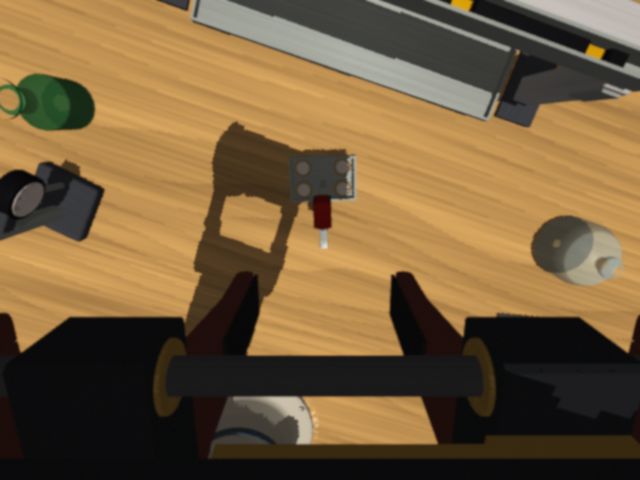

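The wrist picture shows the grip at (322,212), the spine at (323,240), the tray at (322,177), and yellow notch bottoms at (460,5) and (595,50). I locate these.

```bash
python3 - <<'E'
from h import *
d=np.load('w1.npz');P=d['P'];f=d['f'].astype(int);ok=d['ok']
red=(f[...,0]>60)&(f[...,0]>2.5*f[...,1])&(f[...,0]>2.5*f[...,2])&ok; red[:150]=0;red[260:]=0
q=P[red];print(len(q),q[:,2].min() if len(q) else '',np.percentile(q[:,2],[10,50,90]))
t=q[q[:,2]>209];print('top',len(t),t.mean(0),cv2.minAreaRect(t[:,:2].astype(np.float32)))
hsv=cv2.cvtColor(d['f'],cv2.COLOR_RGB2HSV)
y=cv2.inRange(hsv,(18,170,120),(32,255,255)); y[90:]=0
nl,lab,st,ce=cv2.connectedComponentsWithStats(y)
for i in range(1,nl):
    if st[i,4]>15: print(st[i],ce[i],np.median(P[(lab==i)&ok],0))
m=ok&(P[...,0]>600)&(P[...,0]<680)&(P[...,2]>209)&(P[...,2]<222)
q=P[m];
for yy in range(-200,100,40):
    s=q[abs(q[:,1]-yy)<12]
    if len(s)>3: print(yy,len(s),np.percentile(s[:,0],[5,25,50,75,95]).round(1))
E
```

```text
345 212.16178895002312 [213.36804779 214.38008262 215.30642374]
top 345 [434.04929149  12.01414989 214.37328134] ((433.5478515625, 12.679495811462402), (20.843379974365234, 14.010712623596191), 18.611631393432617)
[451   0  22  10 158] [462.21518987   3.51265823] [632.4210923  -42.9317477  192.02588275]
[586  44  19  15 176] [594.90909091  51.02840909] [ 635.12593469 -162.15662462  192.14361766]
-200 49 [620.2 620.6 621.  622.1 623.2]
-160 364 [620.  620.8 623.3 640.  641.9]
-120 378 [619.4 620.2 622.5 639.6 641.3]
-80 371 [619.  619.7 621.6 638.7 640.7]
-40 202 [618.3 618.7 619.4 620.5 621.5]
0 15 [617.8 618.  618.2 618.4 618.6]
```

```bash
python3 -m pendant '[[0.06,[-0.002,0.0015,-0.04],[0,0,1.3]],[0.06,[-0.002,0.0015,-0.08],[0,0,1.3]],[0.06,[-0.002,0.0015,-0.11],[0,0,1.3]],[0.06,[-0.002,0.0015,-0.14],[0,0,1.3]],[0.06,[-0.002,0.0015,-0.165],[0,0,1.3]],[0.06,[-0.002,0.0015,-0.18],[0,0,1.3]],[0.06,[-0.002,0.0015,-0.183],[0,0,1.3]],[0.06,[-0.002,0.0015,-0.183],[0,0,1.3]],[0.0,[-0.002,0.0015,-0.183],[0,0,1.3]],[0.0,[-0.002,0.0015,-0.183],[0,0,1.3]],[0.0,[-0.002,0.0015,-0.183],[0,0,1.3]],[0.0,[-0.002,0.0015,-0.183],[0,0,1.3]],[0.0,[-0.002,0.0015,-0.183],[0,0,1.3]],[0.0,[-0.002,0.0015,-0.183],[0,0,1.3]],[0.0,[-0.002,0.0015,-0.183],[0,0,1.3]]]' 30
```

```text
time_s: 3.45
eef_pos: [434.0, 12.5, 189.2]
orientation: [-180.0, -0.0, 19.6]
force: [-0.2, 0.0, 1.3]
width: 0.18
```

Gripped (15.8 mm). I lift 93 mm, so the nose clears the lip by 14 mm and the lower arm clears the rail's underside by 14 mm. Then I turn to the rail's yaw and stop short for a check.

```bash
python3 -m pendant '[[0,[0,0,0.01],[0,0,0]],[0,[0,0,0.03],[0,0,0]],[0,[0,0,0.05],[0,0,0]],[0,[0,0,0.07],[0,0,0]],[0,[0,0,0.085],[0,0,-2]],[0,[0.004,0.002,0.093],[0,0,-6]],[0,[0.012,0.005,0.093],[0,0,-10]],[0,[0.024,0.01,0.093],[0,0,-14]],[0,[0.04,0.016,0.093],[0,0,-17]],[0,[0.06,0.023,0.093],[0,0,-18.6]],[0,[0.08,0.03,0.093],[0,0,-18.6]],[0,[0.095,0.035,0.093],[0,0,-18.6]],[0,[0.105,0.037,0.093],[0,0,-18.6]],[0,[0.11,0.038,0.093],[0,0,-18.6]],[0,[0.11,0.038,0.093],[0,0,-18.6]],[0,[0.11,0.038,0.093],[0,0,-18.6]],[0,[0.11,0.038,0.093],[0,0,-18.6]]]'
python3 - <<'E'
from h import *
print(arm.observe()['eef_pos'],arm.observe()['orientation'],arm.observe()['force'])
c=cap('wrist','w2.png'); P=cloud(c); f=c['frame'].astype(int); ok=c['range_z']>0
s=cap('side','s2.png'); PS=cloud(s)
np.savez('w2.npz',P=P,f=c['frame'],ok=ok,PS=PS,fs=s['frame'],oks=s['range_z']>0)
for nm,Q,o in(('w',P,ok),('s',PS,s['range_z']>0)):
    m=o&(Q[...,0]>590)&(Q[...,0]<690)&(Q[...,2]>208)&(Q[...,2]<222); q=Q[m]
    for yy in range(-120,200,40):
        t=q[abs(q[:,1]-yy)<12]
        if len(t)>5:
            l=t[t[:,0]<630]; b=t[t[:,0]>=630]
            print(nm,yy,len(l),len(b),np.percentile(l[:,0],[5,50,95]).round(1) if len(l) else '',np.percentile(b[:,0],[5,50,95]).round(1) if len(b) else '',np.percentile(l[:,2],[5,95]).round(1) if len(l) else '')
    m=o&(np.hypot(Q[...,0]-544,Q[...,1]-50)<75)&(Q[...,2]>98)&(Q[...,2]<135)
    if m.sum()>50: print('tray',m.sum(),cv2.minAreaRect(Q[m][:,:2].astype(np.float32)))
hsv=cv2.cvtColor(c['frame'],cv2.COLOR_RGB2HSV); y=cv2.inRange(hsv,(18,170,120),(32,255,255)); m=(y>0)&ok&(P[...,0]>600)&(P[...,2]>185)&(P[...,2]<200)
nl,lab,st,ce=cv2.connectedComponentsWithStats(m.astype(np.uint8))
for i in range(1,nl):
    if st[i,4]>15: print('notch',st[i],np.median(P[lab==i],0))
E
```

```text
time_s: 5.15
eef_pos: [543.6, 50.3, 282.6]
orientation: [180.0, -0.0, 0.9]
force: [0.4, -0.0, -4.1]
width: 0.181
[543.57506768  50.27973366 282.56278673] [ 1.79996214e+02 -2.37955079e-02  9.45396663e-01] [ 0.37163622 -0.02317445 -4.11972332]
w -120 213 247 [619.8 621.3 622.6] [638.6 640.  641.5] [212.4 214.9]
w -80 202 240 [619.5 620.8 622. ] [638.1 639.4 640.8] [212.4 215. ]
w -40 201 214 [618.9 620.1 621.4] [637.7 639.  640.2] [212.5 214.9]
w 0 197 241 [618.2 619.5 620.7] [637.1 638.6 640.1] [212.5 214.8]
w 40 230 245 [617.6 619.  620.6] [636.5 638.1 639.5] [212.3 214.6]
w 80 213 240 [617.2 618.7 620. ] [636.  637.4 638.8] [212.1 214.6]
w 120 201 233 [616.9 618.1 619.4] [635.5 636.8 638.2] [212.5 214.6]
w 160 199 228 [616.2 617.5 618.7] [635.1 636.4 637.9] [212.  214.6]
tray 3565 ((551.309814453125, 50.339630126953125), (59.77043151855469, 90.28114318847656), 0.998681902885437)
s -120 18 15 [617.3 619.6 622.9] [635.5 637.4 640.4] [208.6 214.1]
s -80 19 9 [616.4 618.4 619.9] [634.8 637.7 640. ] [208.4 214.4]
s 0 5 10 [617.  617.4 620.8] [635.1 636.5 640.2] [208.5 212. ]
s 40 22 18 [615.  616.9 618.4] [633.5 636.1 638.2] [208.9 215.8]
s 80 24 16 [614.7 616.2 619.3] [633.8 635.7 638.3] [208.7 214.4]
s 120 23 22 [614.5 616.1 619.1] [633.2 635.4 638.9] [208.5 214.5]
s 160 28 21 [613.  615.2 617.8] [633.2 634.3 644.1] [208.9 215. ]
tray 584 ((549.54638671875, 52.40656280517578), (63.95669937133789, 93.8213882446289), 0.4280227720737457)
notch [ 81  96  27  24 575] [626.96487022 200.46664172 191.75299467]
notch [267  97  28  24 657] [628.34247766  79.20030954 191.88685777]
notch [454  97  27  24 595] [629.87228554 -41.60190055 192.04111303]
```

View pics/w2.png

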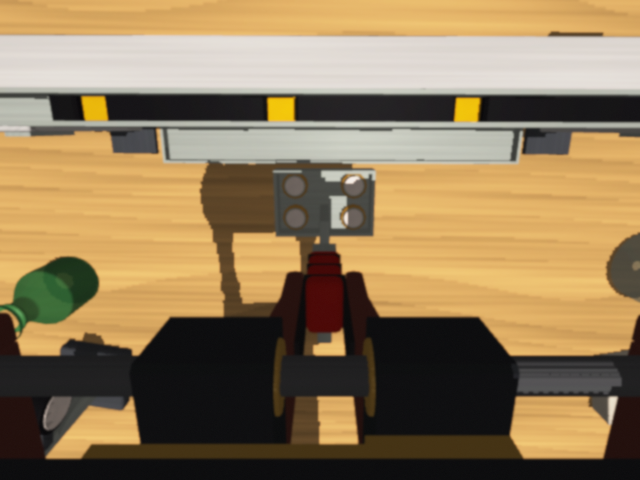

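View pics/s2.png

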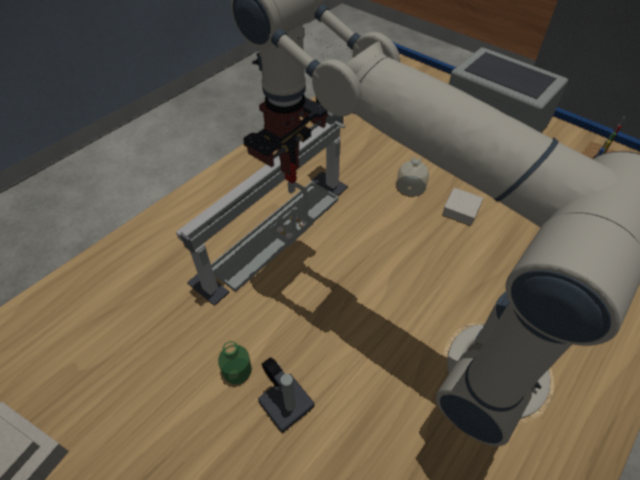

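The hanger hangs square in the gripper: its tray is at (322,200) in the wrist picture, with a notch at (281,108), world (628.3, 79). The nose needs +84 mm in x, and the side view shows the arm clear. I move over the lip.

```bash
python3 -m pendant '[[0,[0.006,0,0],[0,0,-0.2]],[0,[0.018,0,0],[0,0,-0.2]],[0,[0.032,0,0],[0,0,-0.2]],[0,[0.046,0,0],[0,0,-0.2]],[0,[0.058,0,0],[0,0,-0.2]],[0,[0.068,0,0],[0,0,-0.2]],[0,[0.076,0,0],[0,0,-0.2]],[0,[0.082,0,0],[0,0,-0.2]],[0,[0.084,0,0],[0,0,-0.2]],[0,[0.084,0,0],[0,0,-0.2]],[0,[0.084,0,0],[0,0,-0.2]],[0,[0.084,0,0],[0,0,-0.2]]]'
python3 - <<'E'
from h import *
c=cap('wrist','w3.png'); P=cloud(c); ok=c['range_z']>0
print(arm.observe()['eef_pos'],arm.observe()['force'])
f=c['frame'].astype(int)
red=(f[...,0]>60)&(f[...,0]>2.5*f[...,1])&(f[...,0]>2.5*f[...,2])&ok&(P[...,2]>255)&(P[...,2]<320)&(abs(P[...,1]-50)<14)&(abs(P[...,0]-628)<25)
q=P[red]; print(len(q),np.percentile(q,[2,50,98],axis=0).round(1))
m=ok&(P[...,0]>590)&(P[...,0]<690)&(P[...,2]>208)&(P[...,2]<219); q=P[m]
for yy in (-20,10,90,120):
    t=q[abs(q[:,1]-yy)<12]; print(yy,len(t),np.percentile(t[:,0],[5,25,50,75,95]).round(1) if len(t) else '')
E
```

```text
time_s: 6.45
eef_pos: [627.7, 50.5, 282.4]
orientation: [-180.0, -0.0, 0.8]
force: [-1.0, -0.4, -4.7]
width: 0.184
[627.77563982  50.53051434 282.47754389] [-0.03381649  0.18804116 -4.98822205]
2313 [[617.7  43.3 274.7]
 [632.6  50.3 307.2]
 [639.6  57.3 308.7]]
-20 466 [618.6 620.5 621.5 639.2 640.5]
10 464 [618.2 620.1 621.2 638.8 640.1]
90 466 [617.2 619.1 620.1 637.8 639. ]
120 452 [616.9 618.6 619.7 637.3 638.6]
```

View pics/w3.png

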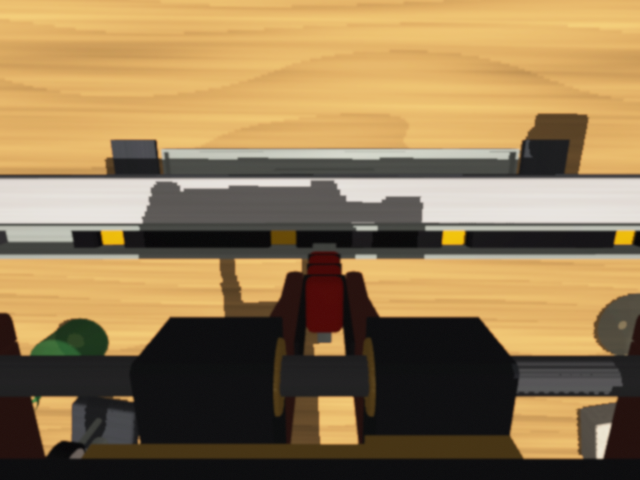

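The grip (322,290) and nose stand over the channel: grip centre x≈628.7, channel centre ≈628.6. I lower gently.

```bash
python3 -m pendant '[[0,[0,0,-0.004],[0,0,0]],[0,[0,0,-0.009],[0,0,0]],[0,[0,0,-0.014],[0,0,0]],[0,[0,0,-0.019],[0,0,0]],[0,[0,0,-0.022],[0,0,0]],[0,[0,0,-0.024],[0,0,0]],[0,[0,0,-0.025],[0,0,0]],[0,[0,0,-0.025],[0,0,0]],[0,[0,0,-0.025],[0,0,0]]]'
python3 -m pendant '[[0,[0,0,-0.0005],[0,0,0]],[0,[0,0,-0.001],[0,0,0]],[0,[0,0,-0.001],[0,0,0]]]'
python3 -m pendant '[[0,[0,0,-0.0005],[0,0,0]],[0,[0,0,-0.001],[0,0,0]],[0,[0,0,-0.001],[0,0,0]]]'
```

```text
time_s: 7.4
eef_pos: [628.1, 50.5, 257.4]
orientation: [-180.0, -0.0, 0.8]
force: [-0.4, -0.1, -4.8]
width: 0.182
time_s: 7.7
eef_pos: [628.0, 50.5, 256.1]
orientation: [-180.0, 0.0, 0.8]
force: [-0.3, 0.1, -5.5]
width: 0.175
time_s: 8.0
eef_pos: [628.0, 50.5, 255.0]
orientation: [180.0, 0.0, 0.8]
force: [-0.3, 0.2, -4.5]
width: 0.181
```

```bash
python3 -m pendant '[[0,[0,0,-0.0005],[0,0,0]],[0,[0,0,-0.001],[0,0,0]],[0,[0,0,-0.001],[0,0,0]]]'
python3 -m pendant '[[0,[0,0,-0.0003],[0,0,0]],[0,[0,0,-0.0006],[0,0,0]],[0,[0,0,-0.0006],[0,0,0]]]'
```

```text
time_s: 8.3
eef_pos: [628.0, 50.5, 254.2]
orientation: [-180.0, -0.0, 0.8]
force: [0.4, 0.4, -4.3]
width: 0.178
time_s: 8.6
eef_pos: [628.1, 50.5, 254.2]
orientation: [180.0, -0.1, 0.8]
force: [-0.8, 0.4, -0.4]
width: 0.181
```

Contact at TCP z=254.2, with the bar carrying about 4 N. I slide along +y.

```bash
python3 -m pendant '[[0,[0,0.002,0],[0,0,0]],[0,[0,0.005,0],[0,0,0]],[0,[-0.0001,0.008,0],[0,0,0]],[0,[-0.0001,0.011,0],[0,0,0]],[0,[-0.0002,0.014,0],[0,0,0]],[0,[-0.0003,0.017,0],[0,0,0]],[0,[-0.0003,0.020,0],[0,0,0]],[0,[-0.0003,0.022,0],[0,0,0]],[0,[-0.0003,0.022,0],[0,0,0]]]'
python3 -m pendant '[[0,[-0.0001,0.002,0],[0,0,0]],[0,[-0.0001,0.004,0],[0,0,0]],[0,[-0.0001,0.004,0],[0,0,0]]]'
python3 -m pendant '[[0,[0,0.001,0],[0,0,0]],[0,[0,0.002,0],[0,0,0]],[0,[0,0.002,0],[0,0,0]],[0,[0,0.002,0],[0,0,0]]]'
```

```text
time_s: 9.5
eef_pos: [627.8, 72.9, 254.0]
orientation: [-180.0, -0.0, 0.8]
force: [0.8, -2.0, 5.3]
width: 0.183
time_s: 9.8
eef_pos: [627.0, 77.7, 251.3]
orientation: [-179.9, 0.2, 0.8]
force: [0.6, 0.3, -5.2]
width: 0.177
time_s: 10.2
eef_pos: [627.5, 78.6, 253.1]
orientation: [-180.0, 0.0, 0.8]
force: [-0.7, 0.5, -4.1]
width: 0.181
```

The bar no longer carries the hanger, so the nose is over a notch. I lower into it.

```bash
python3 -m pendant '[[0,[0,0,-0.001],[0,0,0]],[0,[0,0,-0.002],[0,0,0]],[0,[0,0,-0.003],[0,0,0]],[0,[0,0,-0.003],[0,0,0]]]'
python3 -m pendant '[[0,[0,0,-0.001],[0,0,0]],[0,[0,0,-0.002],[0,0,0]],[0,[0,0,-0.002],[0,0,0]]]'
python3 -m pendant '[[0,[0,0,-0.0005],[0,0,0]],[0,[0,0,-0.001],[0,0,0]],[0,[0,0,-0.001],[0,0,0]]]'
```

```text
time_s: 10.6
eef_pos: [627.5, 78.4, 250.3]
orientation: [-180.0, 0.0, 0.8]
force: [-0.1, 1.1, -5.0]
width: 0.18
time_s: 10.9
eef_pos: [627.5, 78.5, 248.3]
orientation: [180.0, 0.0, 0.8]
force: [-0.7, -0.1, -5.1]
width: 0.176
time_s: 11.2
eef_pos: [627.6, 78.5, 247.4]
orientation: [180.0, 0.0, 0.8]
force: [-0.3, 0.4, -4.3]
width: 0.181
```

```bash
python3 -m pendant '[[0,[0,0,-0.0005],[0,0,0]],[0,[0,0,-0.001],[0,0,0]],[0,[0,0,-0.001],[0,0,0]]]'
python3 -m pendant '[[0,[0,0,-0.0003],[0,0,0]],[0,[0,0,-0.0005],[0,0,0]],[0,[0,0,-0.0005],[0,0,0]]]'
```

```text
time_s: 11.5
eef_pos: [627.6, 78.5, 246.4]
orientation: [180.0, 0.0, 0.8]
force: [0.5, 0.0, -4.1]
width: 0.177
time_s: 11.8
eef_pos: [627.6, 78.5, 246.2]
orientation: [-180.0, -0.0, 0.8]
force: [-0.8, 0.2, -3.7]
width: 0.183
```

```bash
python3 -m pendant '[[0,[0,0,-0.0003],[0,0,0]],[0,[0,0,-0.0005],[0,0,0]],[0,[0,0,-0.0005],[0,0,0]]]'
```

```text
time_s: 12.1
eef_pos: [627.7, 78.5, 246.2]
orientation: [-180.0, -0.1, 0.8]
force: [-0.4, -0.0, -0.0]
width: 0.184
```

Fully home, 8.0 mm below the bar contact, with the rail carrying the weight. I release and, after a pause, retreat upward.

```bash
python3 -m pendant '[[0.018,[0,0,0],[0,0,0]],[0.022,[0,0,0],[0,0,0]],[0.03,[0,0,0],[0,0,0]],[0.04,[0,0,0],[0,0,0]],[0.05,[0,0,0],[0,0,0]],[0.05,[0,0,0],[0,0,0]],[0.05,[0,0,0],[0,0,0]],[0.05,[0,0,0.005],[0,0,0]],[0.05,[0,0,0.015],[0,0,0]],[0.05,[0,0,0.03],[0,0,0]],[0.05,[0,0,0.05],[0,0,0]],[0.05,[0,0,0.075],[0,0,0]],[0.05,[0,0,0.1],[0,0,0]],[0.05,[0,0,0.13],[0,0,0]],[0.05,[0,0,0.15],[0,0,0]],[0.05,[0,0,0.15],[0,0,0]],[0.05,[0,0,0.15],[0,0,0]]]'
cat > chk.py <<'E'
from h import *
import sys
c=cap('wrist',sys.argv[1]); P=cloud(c); ok=c['range_z']>0; f=c['frame'].astype(int)
red=(f[...,0]>60)&(f[...,0]>2.5*f[...,1])&(f[...,0]>2.5*f[...,2])&ok&(P[...,2]>265)&(P[...,2]<280)&(np.hypot(P[...,0]-628,P[...,1]-79)<25)
q=P[red]; print('grip top',len(q),q.mean(0).round(1) if len(q) else '')
m=ok&(np.hypot(P[...,0]-628,P[...,1]-79)<75)&(P[...,2]>66)&(P[...,2]<95); print('tray pts',m.sum(),np.percentile(P[m],[2,50,98],axis=0).round(1) if m.sum() else '')
E
python3 chk.py w4.png; python3 -m pendant '[[0.05,[0,0,0],[0,0,0]],[0.05,[0,0,0],[0,0,0]],[0.05,[0,0,0],[0,0,0]],[0.05,[0,0,0],[0,0,0]],[0.05,[0,0,0],[0,0,0]],[0.05,[0,0,0],[0,0,0]],[0.05,[0,0,0],[0,0,0]],[0.05,[0,0,0],[0,0,0]]]'; python3 chk.py w5.png; python3 - <<'E'
from h import *
for n in('scene','side'):
    d=np.load(n+'0.npz'); c=cap(n,n+'6.png'); P=cloud(c)
    if n=='side':
        cv2.imwrite('pics/side6c.png',cv2.resize(c['frame'][100:300,180:400],None,fx=3,fy=3)[:,:,::-1])
E
```

```text
time_s: 13.8
eef_pos: [627.9, 78.5, 395.8]
orientation: [-180.0, -0.1, 0.8]
force: [0.7, -0.4, -0.3]
width: 0.572
grip top 473 [628.6  78.  271.3]
tray pts 219 [[661.9  35.7  75.9]
 [663.6  78.2  78.4]
 [665.4 122.   80.5]]
time_s: 14.65
eef_pos: [627.6, 78.4, 395.6]
orientation: [180.0, -0.0, 0.8]
force: [-0.7, 0.1, 0.1]
width: 0.57
grip top 475 [628.4  78.  271.3]
tray pts 236 [[660.6  35.5  67. ]
 [664.1  78.8  77.8]
 [665.6 122.1  80.3]]
```

View pics/scene6.png

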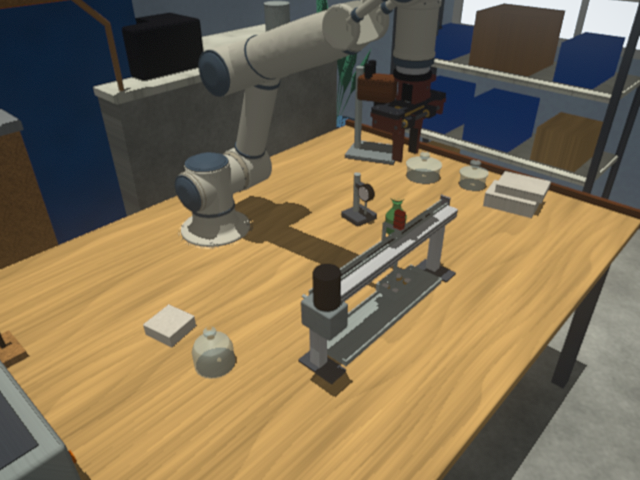

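View pics/w5.png

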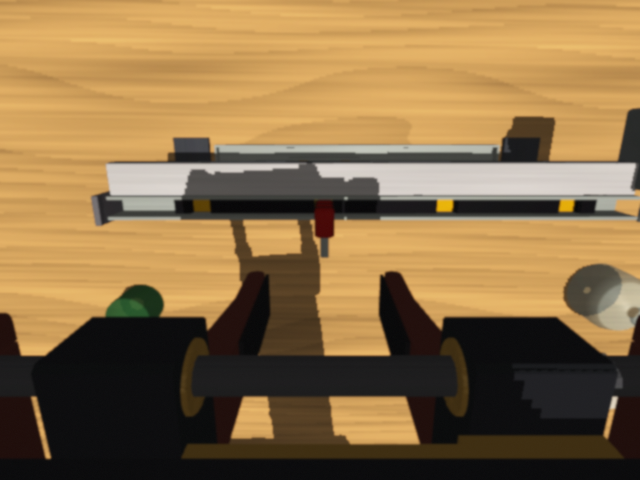

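The hanger hangs in the notch, with the red grip at (324,218) in the wrist view. It is upright and still between two looks, and the jar, bottle, papers and gauge look unmoved.

```bash
python3 -c "
from workcell import arm
print(arm.close_job())"
```

```text
the job is handed in; nothing more can be done
None
```

The hanger is hanging in a notch about 39 mm from the rail's middle, released and still, and the job was handed in at about 15 s of robot time. I lifted it by the red grip, passed the hook over the lip and lowered the nose onto the bar with about 4 N of contact. I then slid it 28 mm along +y until the bar stopped carrying it, and lowered it into the notch.

**Seating:** the nose seated 8.0 mm below the bar contact height. The rail carried the full weight before I opened the gripper.

**After release:** two wrist views 0.9 s apart put the grip's top at (628.5, 78.0, 271.3) mm, within 0.2 mm of each other. The tray's front edge was 37 mm ahead of the grip, so the hanger was upright. The gripper stood 150 mm higher than at release.

**Forces:** the highest contact I inferred was about 10 N, during the slide. I only read the force at the end of each move, so a brief higher peak would not have shown.

**Other objects:** the jar, bottle, papers and gauge look unmoved in the scene picture. I checked them by eye only and did not measure them.

**Disagreement:** the cameras differed by 2 to 4 mm in absolute position. The hanger-to-rail distance agreed to within 0.1 mm between the wrist and side cameras. No check failed.

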